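Shut the gas and rock the burner nozzle out of its socket

ROBOT

A 6-joint arm with a two-finger parallel gripper is mounted at the origin on the work surface. World frame = base frame: x ahead of the robot, y to its left, z up, the work surface at z = 0. Lengths are in m, angles in rad, forces in N, time in s.
With the tool pointing down it reaches from about 0.2 to 0.875 m from the base axis. Payload 3.4 kg.
Tool frame: the origin (TCP) lies between the finger pads; the fingertips stand 25 mm ahead of it and the grasp point (between the pads) lies 6 mm ahead of it (r.nose_length is the z of the fingertips in the tool frame, in m); z points along the fingers, x is the direction in which the jaws open and shut, and the axes are right-handed (so a half turn about z gives the same grasp; the last joint's range is limited). The gripper opens to 94 mm and grips with 3 to 60 N. Pads are 16 mm wide; open, the fingers measure 119 mm over their backs; the gripper's body (75 mm by 177 mm) begins 78 mm behind the grasp point.
Start: joints at [1.119, 0.276, 1.505, -0, 1.361, -0.121], TCP at [0.187, 0.544, 0.23] pointing down, gripper open.
Joint ranges: [-2.89, 2.89], [-0.75, 2.08], [0.22, 2.7], [-1.18, 4.32], [0.11, 2.71], [-2.7, 2.7]. Speed limits (rad/s): [2.57, 2.57, 3.14, 3.14, 3.14, 3.14].

INTERFACE

Orientations are given as a unit quaternion [w, x, y, z].
In Python, from plant import r, gripper_to, inverse_kinematics, vision, models, telemetry gives the robot as it stands. Calls block until the motion is done:
- r.move_to(position, orientation): joint-space move of the TCP to a pose.
- r.move_l(position, rot=None, vel=0.15, guard=None): straight line of the TCP; rot=None keeps the orientation; vel is the mean speed in m/s. With guard (N) it stops when the force on the tool has changed by that much, and returns True; else False.
- r.movej(angles): joint-space move.
- gripper_to(opening, f_grip=None): finger opening in m; f_grip is the grip in N (None keeps the last); returns when the fingers have stopped.
- r.hold(seconds).
- inverse_kinematics(position, orientation): joint angles nearest the present ones, or None.
- vision.snapshot(name): name is "scene" or "top"; returns the picture (420x560x3 uint8, red, green, blue); there is no depth.
- vision.get_calibration(name): a dict with "fx", "fy", "cx", "cy" (pixels), "position" and "orientation" of the camera in the world. Camera axes: x right, y down, z forward; pixel columns grow to the right and rows downward; lengths in m; the calibration is good to about 2 mm. A picture is of the moment at which its call begins. get_calibration takes no time and is no camera call.
A pose or a line that the arm cannot do raises r.PlanningError and nothing moves.
- r.sign_off(): hands the job in, once; it reports no verdict.
Trained networks look in the newest picture that a camera, given by its name, has taken for a name from the list of things; names that differ only in an ending like _2 or _b are one class to them, and where a whole thing is asked for, a point or a joint stands for the part that bears it (a point fixed in the world has none). Each returns a list of dicts, best first, with "score" (0 to 1); they miss things now and then, are a little off and sometimes report something else, mostly with a low value. They report only what shows in the picture. A call takes as long as a camera call. They do not tell look-alikes from the thing itself.
- models.boxes_of(thing, camera): "at" ([x, y, z] in m, in world coordinates, good to about 4 mm: the middle of the surface that is visible of it).
- models.regions_of(thing, camera): "pixels" (420x560 bool, what is visible of it).
- models.mark_of(thing, camera): "at" ([x, y, z] in m, in world coordinates, good to about 4 mm: a listed point, or the origin of a listed thing).
Readings, each from a call of its own:
- telemetry.current_t(): time.
- telemetry.current_joints(): joint angles.
- telemetry.current_dq(): joint speeds.
- telemetry.current_joint_efforts(): joint torques, N m.
- telemetry.current_ee_pos(): TCP position.
- telemetry.current_tool_rot(): TCP orientation.
- telemetry.current_wrist_force(): force on the tool from outside, world axes, zero at the start.
- telemetry.current_torque(): the same for the moment, N m.
- telemetry.current_opening(): finger opening in m.
Only numpy, scipy, OpenCV 4.12 (cv2) and the standard library are available. Lean on these libraries where they do the work, as an engineer would, in place of code of your own. Each camera call takes 0.05 s, during which the arm holds its last target.

TASK

Turn the burner's black valve knob until its pointer stands at the steel off tab, then grip the brass nozzle by its neck and work it loose: it fits tightly, so do not pull it straight out, but rock it over by five to ten degrees while its foot is still in the socket, first towards the knob and then away from it, until it frees. Finish while holding it still and upright in the gripper just clear above its socket, with the underside one to four centimetres above the socket's rim, the valve still at off and everything else on the bench left where it is.

Things in the scene. Friction and masses are not known exactly. Their poses are not given: they have to be found in the camera images.
- burner: Bench burner fixed to the table: steel foot plate 115 x 320 x 12 mm; 90 mm to the +y side of its middle a grey socket block (56 x 112 mm, rim 60 mm above the table), 90 mm to the -y side a round brass valve (56 mm diameter, 62 mm high) with a black knob; a copper pipe joins them. Origin: centre of the plate's underside. Axes: y along the plate from valve to socket, z up.
- socket (a point): Middle of the socket's pocket at the height of its rim, 60 mm above the table; axes as the burner. Pocket 14 mm deep, 68 mm long (y), 26.4 mm wide (x). At each end a spring plunger (round steel nose 10.5 mm above the pocket floor) presses lengthwise on the nozzle's foot with 19 N: by friction each end of the foot resists lifting with 9 to 14 N and stays at the height it was lifted to.
- nozzle_mid (a point): Centre of the nozzle's neck, the grip point: neck 24 x 24 mm square, 55 mm high. The point lies 45.5 mm above the foot's flat underside, 27.5 mm below the neck's top. Axes: z up the neck, y along the foot, x across. At the start the foot is fully home and this point 31.5 mm above the rim, straight above socket.
- valve_grip (a point): On the knob's upright axis, 92 mm above the table. The knob is a disc of 48 mm diameter (top 70 mm above the table) with a bar across it, 44 mm long, 12 mm thick, from 70 to 100 mm above the table; one end of the bar has a white pointer line. The point turns with the knob: its -x axis is the pointer's direction along the bar.
- valve (a joint): Angle of the valve knob, rad, growing clockwise seen from above, 0 to 2.6. At 0 the pointer looks along the burner's -x; at 1.571 it looks along the burner's +y, towards the nozzle, at the steel off tab on the valve's rim. Starts between 0.1 and 0.75. Stiff enough (0.05 N m) to stay where it is left.
- jar: Closed glass jar, 72 mm diameter, 95 mm high, origin under its centre; leave alone.
- paddle: Flat spatula 200 mm long lying on the table; leave alone.
- press: Brass bead press plate 50 x 75 x 14 mm with two pins, origin under its centre; leave alone.
- weight: Amber glass paperweight, 66 mm diameter, 48 mm high, origin under its centre; leave alone.
- bead_tray: Wooden tray 90 x 130 x 25 mm, origin under its centre; leave alone.
- tweezers: Steel tweezers 130 mm long lying on the table; leave alone.
- nozzle: Loose brass nozzle, 0.25 to 0.36 kg, 73 mm high: foot 24 (x) x 60 (y) x 18 mm high, its lower end edges rounded 3 mm, with a square neck on top (see nozzle_mid). Origin: centre of the foot's underside. It rocks along y (about x), with 4 mm of play at each end; across (x) the clearance is 1.2 mm a side. An end of the foot is free of its plunger once its underside is over 11 mm above the pocket floor.
Things that resemble listed ones, but are neither listed nor needed, are in the scene too. Leave any blue or red look-alike of the nozzle alone.

How it is judged:
By the outcome, as a careful person would: the job done as asked, in the order asked, and still so for the second after the job is handed in, while the arm keeps its last pose, push and grip.
It also fails if it takes over 51 s, if anything falls off the work surface, if the arm or the gripper's body presses on something with over 40 N, if the wrist force passes 120 N, or if a joint passes its speed limit or range.

## Working session

There is one attempt and no reset: what is moved stays moved. The work goes in short steps, each a Python script; the robot and the scene stay as the last script left them, time stands still between calls to the robot, and variables do not carry over. Pictures are saved under pics/ and viewed, and the job is handed in when it is done.

```bash
ls; mkdir -p pics; python3 - <<'E'
from plant import r, gripper_to, inverse_kinematics, vision, models, telemetry
import cv2
for c in("scene","top"):
    im=vision.snapshot(c); cv2.imwrite(f"pics/a_{c}.png",im[:,:,::-1])
    print(c,vision.get_calibration(c))
    for n in("burner","socket","nozzle_mid","valve_grip","nozzle"):
        print(n,[([round(float(v),4) for v in d["at"]],round(float(d["score"]),2)) for d in models.mark_of(n,c)])
print(telemetry.current_t(),telemetry.current_tool_rot())
E
```

```text
pics
scene {'fx': 422.3070137474685, 'fy': 422.3070137474685, 'cx': 286.8457093279263, 'cy': 207.8277192344954, 'position': array([1.0166839 , 0.5870244 , 0.88907668]), 'orientation': array([-0.11692583,  0.30664658,  0.88166162, -0.33907082])}
burner [([0.5027, -0.0328, 0.0015], 0.65), ([0.5163, 0.0584, 0.0903], 0.36)]
socket [([0.5149, 0.0603, 0.0608], 0.92)]
nozzle_mid [([0.5149, 0.0563, 0.0893], 0.85), ([0.49, 0.2086, 0.0444], 0.8), ([0.3594, -0.0158, 0.048], 0.78), ([0.5818, 0.2148, 0.0452], 0.6), ([0.3464, 0.0778, 0.0463], 0.58)]
valve_grip [([0.4925, -0.1226, 0.0885], 0.81)]
nozzle [([0.486, 0.209, 0.006], 0.66), ([0.5841, 0.2161, -0.0021], 0.61), ([0.3593, -0.0192, -0.0002], 0.59), ([0.3441, 0.0747, 0.0014], 0.58), ([0.5185, 0.0551, 0.0461], 0.53)]
top {'fx': 502.2882039487895, 'fy': 502.2882039487895, 'cx': 276.88919962821734, 'cy': 203.69489877427392, 'position': array([ 0.38805466, -0.01561151,  1.26200397]), 'orientation': array([ 0.05893491, -0.69790919,  0.7119531 , -0.05071707])}
burner [([0.5043, -0.0339, -0.0009], 0.86), ([0.4891, -0.1258, 0.0905], 0.55)]
socket [([0.5181, 0.0532, 0.0573], 0.86)]
nozzle_mid [([0.3575, -0.0239, 0.0439], 0.83), ([0.3464, 0.0735, 0.0491], 0.67), ([0.4895, 0.2107, 0.0413], 0.59), ([0.5833, 0.2184, 0.0488], 0.58)]
valve_grip [([0.4901, -0.1207, 0.0894], 0.51), ([0.3418, 0.2741, 0.0017], 0.5)]
nozzle [([0.4881, 0.2116, -0.0012], 0.81), ([0.3589, -0.0176, 0.001], 0.63), ([0.5833, 0.2169, -0.0002], 0.6), ([0.5168, 0.0598, 0.0475], 0.56)]
0.6 [-2.39745836e-05  8.13869008e-01  5.81048394e-01  2.85138911e-05]
```

View pics/a_scene.png

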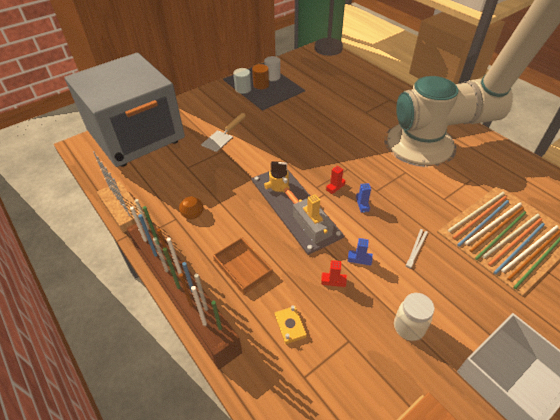

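View pics/a_top.png

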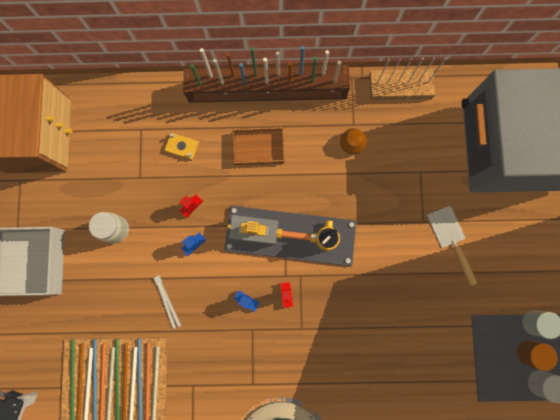

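The scene picture shows the burner around (295,208), with the brass nozzle at (314,208) and the knob at (279,170). In the top picture the nozzle is at (256,229) and the knob at (327,238). Red and blue look-alikes stand around it. I'll zoom in for yaw and pointer.

```bash
cat > h.py <<'E'
from plant import r, gripper_to, inverse_kinematics, vision, models, telemetry
import numpy as np, cv2
from scipy.spatial.transform import Rotation as R
def cam(c):
    k=vision.get_calibration(c); q=k["orientation"]
    return k,R.from_quat([q[1],q[2],q[3],q[0]]).as_matrix()
def proj(c,p):
    k,M=cam(c); v=M.T@(np.asarray(p)-k["position"]); return np.array([k["fx"]*v[0]/v[2]+k["cx"],k["fy"]*v[1]/v[2]+k["cy"]])
def back(c,uv,z):
    k,M=cam(c); d=M@np.array([(uv[0]-k["cx"])/k["fx"],(uv[1]-k["cy"])/k["fy"],1.]); p=k["position"]; return p+d*(z-p[2])/d[2]
E
python3 - <<'E'
from h import *
t=cv2.imread("pics/a_top.png"); s=cv2.imread("pics/a_scene.png")
a=cv2.resize(t[200:275,220:360],None,fx=5.7,fy=5.7,interpolation=cv2.INTER_CUBIC)
b=cv2.resize(s[150:255,245:345],None,fx=5.7,fy=5.7,interpolation=cv2.INTER_CUBIC)
cv2.imwrite("pics/b_top.png",a);cv2.imwrite("pics/b_scene.png",b)
E
```

```text
(no output)
```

View pics/b_top.png

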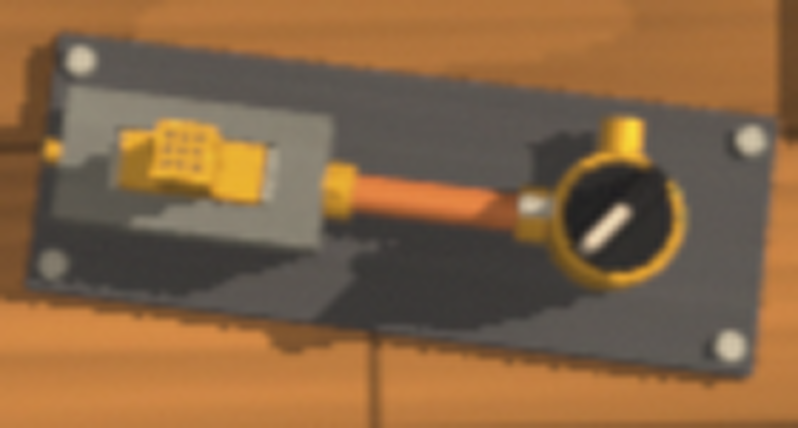

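View pics/b_scene.png

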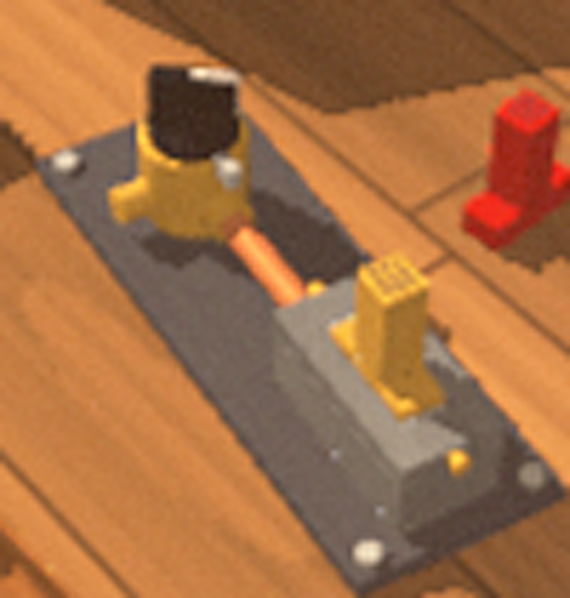

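Both crops agree. The pointer (white line, crop (628,208) to tip (585,248)) points lower-left, towards −x/+y. The steel off tab is at crop (535,205). Plate corners are visible too, so I'll fit the pose.

```bash
python3 - <<'E'
from h import *
o=np.array([220,200]);f=5.7
B=lambda p,z: back("top",(np.array(p)+.5)/f-.5+o,z)
C=[B(p,.012) for p in[(57,35),(778,115),(748,378),(28,290)]]
print(np.round(C,4)); c=np.mean(C,0); d=(C[0]+C[3]-C[1]-C[2])/2; print("top plate",c,np.linalg.norm(d),"yaw",np.arctan2(-d[0],d[1]), np.linalg.norm(C[0]-C[3]))
o2=np.array([245,150])
B2=lambda p,z: back("scene",(np.array(p)+.5)/f-.5+o2,z)
# scene: visible corners: left (38,160), right (565,490), bottom (360,597)
S=[B2(p,.012) for p in[(38,160),(360,597),(565,490)]]
print(np.round(S,4)); d2=S[1]-S[0]; print("yaw",np.arctan2(-d2[0],d2[1]),"c",(S[0]+S[2])/2,np.linalg.norm(d2))
for z in(.1,):
    a=B((632,206),z);b=B((583,250),z); d=b-a; print("ptr",a,b,np.linalg.norm(d), "ang", np.arctan2(d[1],-d[0]))
n=[B(p,.1335-.0145+0.0) for p in[(158,122),(218,126),(214,190),(150,187)]] # neck top z=.119
print("neck top",np.mean(n,0))
S=[B2(p,.119) for p in[(358,272),(390,255),(430,268),(425,290),(392,297)]]
print("neck scene",np.mean([B2((358,272),.119),B2((392,255),.119),B2((430,268),.119),B2((398,293),.119)],0))
E
```

```text
[[ 0.5811  0.1164  0.012 ]
 [ 0.539  -0.2002  0.012 ]
 [ 0.4247 -0.1823  0.012 ]
 [ 0.4689  0.1296  0.012 ]]
top plate [ 0.50342069 -0.03412221  0.012     ] 0.3171678630536989 yaw -0.1364429197915206 0.11302782428655114
[[ 0.5357 -0.1957  0.012 ]
 [ 0.5847  0.1236  0.012 ]
 [ 0.4711  0.1362  0.012 ]]
yaw -0.15221316657297088 c [ 0.50342228 -0.02976356  0.012     ] 0.32307308673037527
ptr [ 0.49237241 -0.12640718  0.1       ] [ 0.47490717 -0.10594413  0.1       ] 0.02690299357051945 ang 0.8642731477639538
neck top [0.51429818 0.05387985 0.119     ]
neck scene [0.51218163 0.05556862 0.119     ]
```

```bash
cat >> h.py <<'E'
YAW=-0.142
C0=np.array([0.5034,-0.0325,0]); RB=R.from_euler("z",YAW).as_matrix()
SOCK=C0+RB@[0,.09,.06]; VAL=C0+RB@[0,-.09,.092]
def q4(M): q=R.from_matrix(M).as_quat(); return np.array([q[3],q[0],q[1],q[2]])
def down(xd): # tool x along world dir xd, z down
    x=np.asarray(xd,float)/np.linalg.norm(xd); z=np.array([0,0,-1.]); return np.stack([x,np.cross(z,x),z],1)
def knobM(v): return down(RB@[np.sin(v),np.cos(v),0])
def st(s=""): print(s,"t",round(telemetry.current_t(),2),"p",np.round(telemetry.current_ee_pos(),4),"F",np.round(telemetry.current_wrist_force(),1),"M",np.round(telemetry.current_torque(),2),"o",round(telemetry.current_opening(),4))
E
python3 - <<'E'
from h import *
print(SOCK,VAL)
Vp=VAL.copy()
for v in(.72,1.571):
  print(inverse_kinematics([Vp[0],Vp[1],.1],q4(knobM(v))))
print(inverse_kinematics(SOCK+[0,0,.0375],q4(down(RB@[0,1,0]))))
r.move_to([Vp[0],Vp[1],.2],q4(knobM(.72))); st("above")
gripper_to(.05); st()
r.move_l([Vp[0],Vp[1],.1],guard=8); st("down")
gripper_to(0.0,f_grip=4); st("closed")
E
```

```text
[0.51613709 0.05659414 0.06      ] [ 0.49066291 -0.12159414  0.092     ]
[-3.80645575e-01  2.84666450e-01  1.84910949e+00 -4.44089210e-16
  1.00781671e+00 -1.08944190e+00]
[-3.80645575e-01  2.84666450e-01  1.84910949e+00 -4.44089210e-16
  1.00781671e+00 -2.38441902e-01]
[-2.48473623e-02  3.05744931e-01  1.82383451e+00 -4.44089210e-16
  1.01201321e+00 -1.45364369e+00]
above t 3.19 p [ 0.4909 -0.1209  0.2001] F [ 0.2  0.  -0.6] M [-0.08  0.02  0.  ] o 0.094
 t 4.02 p [ 0.4906 -0.1216  0.2   ] F [ 0.5 -0.4 -0. ] M [-0.01  0.04  0.03] o 0.05
down t 4.83 p [ 0.4913 -0.1219  0.1006] F [-0.3  0.9 -0.3] M [-0.   -0.01 -0.03] o 0.0499
closed t 5.5 p [ 0.4907 -0.1216  0.1002] F [ 0.3 -0.   1.3] M [-0.01  0.08  0.08] o 0.0128
```

```bash
python3 - <<'E'
from h import *
P=[VAL[0],VAL[1],.1]
gripper_to(0.0,f_grip=15); st("grip")
for v in(1.0,1.3,1.571):
    r.move_l(P,rot=q4(knobM(v))); st(v)
r.hold(.2); st()
vision.snapshot("top"); gripper_to(.05); st("open")
r.move_l([P[0],P[1],.2],vel=.25); st()
q=telemetry.current_tool_rot(); print(q)
E
```

```text
grip t 5.72 p [ 0.4907 -0.1216  0.1002] F [-0.8 -0.1  2. ] M [0.05 0.07 0.05] o 0.0123
1.0 t 6.15 p [ 0.4908 -0.1216  0.1001] F [-0.8  0.5  3.6] M [-0.04  0.03 -0.04] o 0.0117
1.3 t 6.6 p [ 0.4909 -0.1216  0.1002] F [-0.  -0.3  3. ] M [ 0.    0.08 -0.03] o 0.0119
1.571 t 7.03 p [ 0.4909 -0.1217  0.1001] F [-0.1  0.1  4.5] M [ 0.01 -0.05 -0.12] o 0.0116
 t 7.22 p [ 0.4909 -0.1216  0.1001] F [0.5 0.9 3.6] M [ 0.   -0.02  0.03] o 0.0117
open t 8.03 p [ 0.4907 -0.1216  0.1   ] F [-0.9  0.3  0.1] M [-0.09  0.05  0.03] o 0.0497
 t 8.58 p [ 0.4902 -0.1214  0.1995] F [-0.2 -1.1 -1.2] M [-0.09  0.09  0.06] o 0.0499
[-7.96195115e-05  9.97471488e-01 -7.10673260e-02 -2.44487599e-04]
```

Next I move over to the nozzle, then take a picture to verify the valve.

```bash
python3 - <<'E'
from h import *
r.move_to([SOCK[0],SOCK[1],.25],q4(down(RB@[0,1,0]))); st()
f=6
t=vision.snapshot("top")[:,:,::-1]; s=vision.snapshot("scene")[:,:,::-1]
a=cv2.resize(t[205:275,290:360],None,fx=6,fy=6,interpolation=cv2.INTER_CUBIC)
b=cv2.resize(s[145:215,245:315],None,fx=6,fy=6,interpolation=cv2.INTER_CUBIC)
cv2.imwrite("pics/c.png",np.hstack([a,b])[:,:800] if 0 else cv2.resize(np.hstack([a,b]),(800,400)))
cv2.imwrite("pics/c_s.png",s)
E
```

```text
t 9.7 p [0.5155 0.0563 0.2486] F [-0.2  0.7 -0.3] M [0.04 0.02 0.01] o 0.05
```

View pics/c.png

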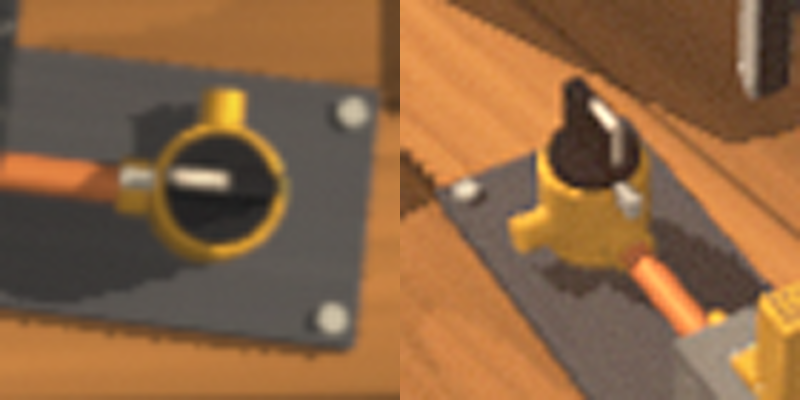

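View pics/c_s.png

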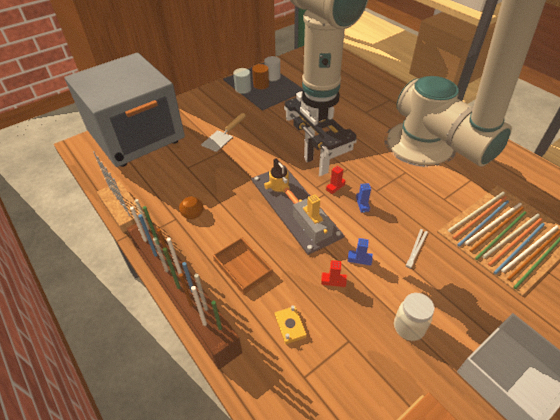

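The pointer line (crop (230,182)→(172,177)) stands at the steel tab (137,178), so the valve is at off. I'll descend on the nozzle and close gently first to centre on it.

```bash
python3 - <<'E'
from h import *
r.move_l([SOCK[0],SOCK[1],.0975],guard=8,vel=.2); st("down")
gripper_to(0.0,f_grip=4); st("closed4"); r.hold(.2)
fs=[]
for _ in range(8):
    fs.append(telemetry.current_wrist_force()); r.hold(.02)
print("Fburner",np.round(RB.T@np.mean(fs,0),2)); st()
E
```

```text
down t 10.72 p [0.517  0.0564 0.0983] F [0.5 0.3 0.9] M [ 0.    0.03 -0.04] o 0.0499
closed4 t 11.24 p [0.5164 0.0565 0.0981] F [-0.6 -0.7  3.8] M [-0.06  0.09  0.07] o 0.0238
Fburner [-0.65 -0.81  6.01]
 t 11.57 p [0.5165 0.0565 0.0981] F [-1.4  0.   5.4] M [-0.02  0.17  0.05] o 0.0239
```

```bash
cat >> h.py <<'E'
P0=np.array([SOCK[0],SOCK[1],.098]); M0=down(RB@[0,1,0]); O=np.array([SOCK[0],SOCK[1],.046])
def rotx(deg): return R.from_euler("x",deg,degrees=True).as_matrix()
# nozzle pose in burner axes relative to O: (rotation, translation)
def about(pose,pl,deg):
    A,t=pose; w=A@pl+t; D=rotx(deg); return D@A, D@(t-w)+w
def tool(pose):
    A,t=pose; l=RB.T@(P0-O); return O+RB@(A@l+t), RB@A@RB.T@M0
ID=(np.eye(3),np.zeros(3))
LM=np.array([0,-.027,.003]); LP=np.array([0,.027,.003])
def go(pose,vel=.03):
    p,M=tool(pose); r.move_l(p,rot=q4(M),vel=vel)
def tilt():
    q=telemetry.current_tool_rot(); M=R.from_quat([q[1],q[2],q[3],q[0]]).as_matrix()
    A=RB.T@M@M0.T@RB; return np.degrees(R.from_matrix(A).as_rotvec())
def ends(): # inferred heights of foot ends above pocket floor and centre y
    q=telemetry.current_tool_rot(); M=R.from_quat([q[1],q[2],q[3],q[0]]).as_matrix()
    A=RB.T@M@M0.T@RB; t=RB.T@(telemetry.current_ee_pos()-O)-A@(RB.T@(P0-O))
    print("  tilt",np.round(tilt(),2),"-y/+y end mm",[np.round(1e3*(A@[0,s*.03,0]+t),1) for s in(-1,1)])
E
python3 - <<'E'
from h import *
gripper_to(0.0,f_grip=55); st("grip"); ends()
for a in(2.5,5,7.5):
    go(about(ID,LM,a)); st(a); ends()
r.hold(.3); st(); ends()
im=vision.snapshot("scene")[:,:,::-1]
cv2.imwrite("pics/d.png",cv2.resize(im[150:255,255:355],None,fx=5.7,fy=5.7,interpolation=cv2.INTER_CUBIC))
E
```

```text
grip t 11.79 p [0.5165 0.0565 0.0981] F [-1.3 -1.8  5.2] M [-0.12  0.12  0.09] o 0.0239
  tilt [-0.   -0.06  0.01] -y/+y end mm [array([  0.4, -30. ,   0.1]), array([ 0.4, 30. ,  0.1])]
2.5 t 12.04 p [0.5161 0.0543 0.0993] F [1.1 0.7 2.6] M [ 0.11 -0.07  0.13] o 0.0237
  tilt [ 2.52 -0.04 -0.09] -y/+y end mm [array([  0.3, -29.9,   0. ]), array([ 0.4, 30. ,  2.7])]
5 t 12.29 p [0.5158 0.0524 0.1001] F [1.6 0.3 1.6] M [ 0.08 -0.13  0.14] o 0.0238
  tilt [ 4.99 -0.02 -0.1 ] -y/+y end mm [array([  0.2, -29.6,  -0.3]), array([ 0.3, 30.2,  4.9])]
7.5 t 12.54 p [0.5155 0.0503 0.1012] F [1.  0.9 3.9] M [ 0.48 -0.17  0.18] o 0.0236
  tilt [ 7.5  -0.02 -0.07] -y/+y end mm [array([  0.2, -29.3,  -0.2]), array([ 0.3, 30.2,  7.6])]
 t 12.84 p [0.5155 0.0504 0.1013] F [ 0.6 -0.5  3.3] M [ 0.43 -0.21  0.11] o 0.0235
  tilt [ 7.49 -0.03  0.03] -y/+y end mm [array([  0.3, -29.2,  -0.2]), array([ 0.2, 30.2,  7.6])]
```

View pics/d.png

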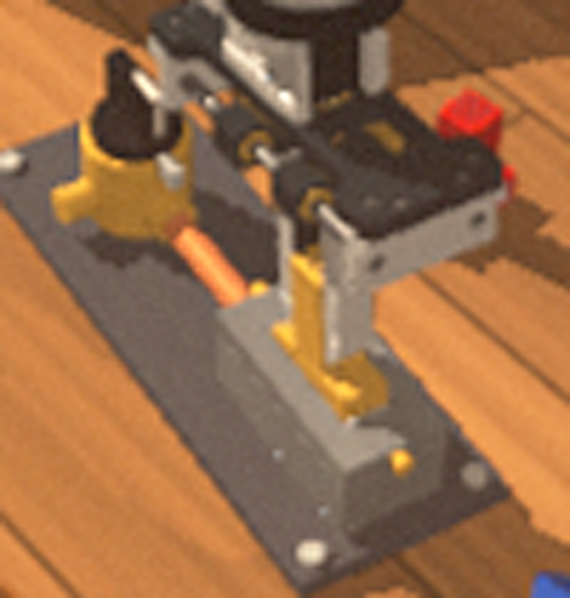

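The crop shows the nozzle tilted towards the knob, with the outer foot end (355,385) lifted in the pocket. Next I rock it away from the knob about that raised end.

```bash
python3 - <<'E'
from h import *
p1=about(ID,LM,7.5)
for a in(-4,-7.5,-11,-14.5):
    go(about(p1,LP,a)); st(7.5+a); ends()
r.hold(.3); st(); ends()
im=vision.snapshot("scene")[:,:,::-1]
cv2.imwrite("pics/e.png",cv2.resize(im[150:255,255:355],None,fx=5.7,fy=5.7,interpolation=cv2.INTER_CUBIC))
E
```

```text
3.5 t 13.18 p [0.5155 0.0534 0.1027] F [ 1.7  0.9 -1.8] M [-0.22 -0.35 -0.28] o 0.0237
  tilt [3.45 0.02 0.09] -y/+y end mm [array([ -0.1, -30. ,   3. ]), array([-0.2, 29.9,  6.6])]
0.0 t 13.44 p [0.5153 0.0563 0.104 ] F [ 2.6  1.3 -7.1] M [ 0.24 -0.44 -0.09] o 0.0238
  tilt [0.02 0.12 0.07] -y/+y end mm [array([ -0.8, -30.4,   6. ]), array([-0.9, 29.6,  6. ])]
-3.5 t 13.71 p [0.5158 0.0589 0.1064] F [ 0.7  0.7 -2.6] M [-0.1  -0.04 -0.16] o 0.024
  tilt [-3.48  0.1   0.07] -y/+y end mm [array([ -0.8, -30.9,  10.3]), array([-0.8, 29. ,  6.7])]
-7.0 t 13.97 p [0.5165 0.0611 0.108 ] F [-0.4 -3.4 -2.5] M [-0.58  0.05  0.02] o 0.0238
  tilt [-7.05  0.05  0.1 ] -y/+y end mm [array([ -0.3, -31.7,  14.1]), array([-0.4, 27.9,  6.7])]
 t 14.28 p [0.5164 0.0612 0.108 ] F [ 0.2 -4.5 -1.9] M [-0.79  0.13  0.02] o 0.0239
  tilt [-7.04  0.05 -0.03] -y/+y end mm [array([ -0.4, -31.6,  14.1]), array([-0.4, 28. ,  6.7])]
```

View pics/e.png

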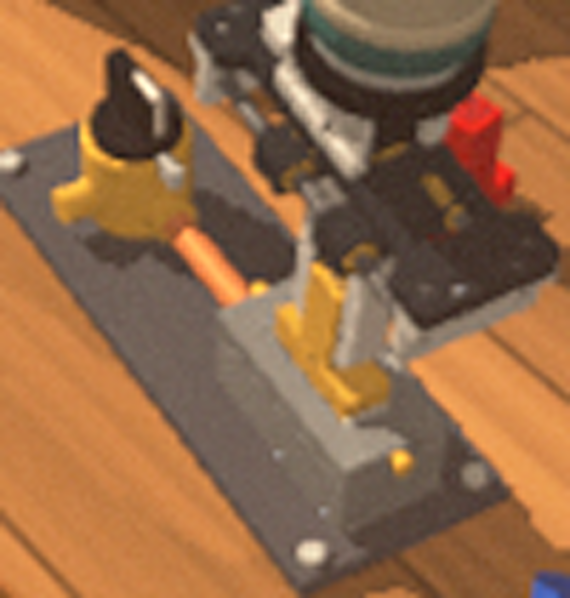

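```bash
python3 - <<'E'
from h import *
p2=about(about(ID,LM,7.5),LP,-14.5)
for a in(4,7):
    go(about(p2,LM,a)); st(-7+a); ends()
r.hold(.3); st(); ends()
im=vision.snapshot("scene")[:,:,::-1]
cv2.imwrite("pics/f.png",cv2.resize(im[150:255,255:355],None,fx=5.7,fy=5.7,interpolation=cv2.INTER_CUBIC))
E
```

```text
-3 t 14.61 p [0.5164 0.0585 0.1102] F [-0.8 -3.3 -2.3] M [-0.63  0.07  0.  ] o 0.0236
  tilt [-2.99  0.   -0.11] -y/+y end mm [array([ -0.1, -30.7,  13.8]), array([ 0.1, 29.2, 10.7])]
0 t 14.86 p [0.5164 0.0571 0.1116] F [ 0.1  0.7 -3.7] M [-0.02 -0.01 -0.01] o 0.0237
  tilt [ 0.05 -0.02 -0.12] -y/+y end mm [array([  0.1, -29.4,  13.6]), array([ 0.3, 30.6, 13.7])]
 t 15.16 p [0.5161 0.0573 0.1115] F [ 0.   0.3 -3.3] M [0.08 0.03 0.02] o 0.0236
  tilt [0.   0.01 0.05] -y/+y end mm [array([ -0.1, -29.3,  13.5]), array([-0.1, 30.7, 13.5])]
```

View pics/f.png

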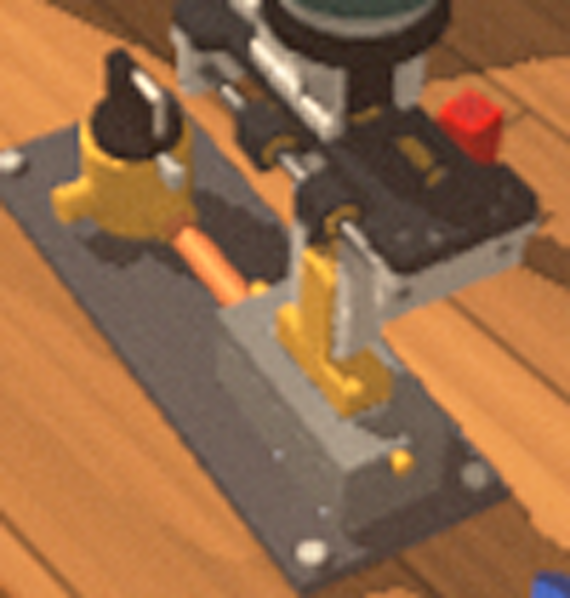

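The wrist now reads only the nozzle's weight (about 3.3 N) and no moment, so it is free. I lift it to about 25 mm above the rim.

```bash
python3 - <<'E'
from h import *
p,_=tool(about(about(about(ID,LM,7.5),LP,-14.5),LM,7))
M=M0
print(r.move_l([p[0],p[1],.137],rot=q4(M),vel=.05,guard=15)); r.hold(.5); st(); ends()
t=vision.snapshot("top")[:,:,::-1]; print([d["at"] for d in models.mark_of("nozzle","top")])
im=vision.snapshot("scene")[:,:,::-1]; print([np.round(d["at"],3) for d in models.mark_of("nozzle","scene")],[np.round(d["at"],3) for d in models.mark_of("nozzle_mid","scene")])
cv2.imwrite("pics/g.png",cv2.resize(im[150:255,255:355],None,fx=5.7,fy=5.7,interpolation=cv2.INTER_CUBIC))
cv2.imwrite("pics/g_t.png",t)
E
```

```text
False
 t 16.37 p [0.5161 0.0565 0.1369] F [-0.2 -0.1 -4.2] M [0.05 0.01 0.01] o 0.0239
  tilt [-0.    0.01  0.  ] -y/+y end mm [array([ -0. , -30.1,  38.9]), array([-0. , 29.9, 38.9])]
[[0.5842, 0.2183, -0.001], [0.4896, 0.2123, -0.0009], [0.3597, -0.0191, 0.0011], [0.3407, 0.0766, -0.0035]]
[array([0.488, 0.21 , 0.007]), array([ 0.344,  0.079, -0.001]), array([0.519, 0.055, 0.084]), array([ 0.583,  0.216, -0.003])] [array([0.586, 0.215, 0.045]), array([0.49 , 0.208, 0.046]), array([ 0.465, -0.443, -0.001]), array([0.515, 0.057, 0.13 ]), array([0.347, 0.076, 0.049]), array([0.517, 0.057, 0.086])]
```

View pics/g.png

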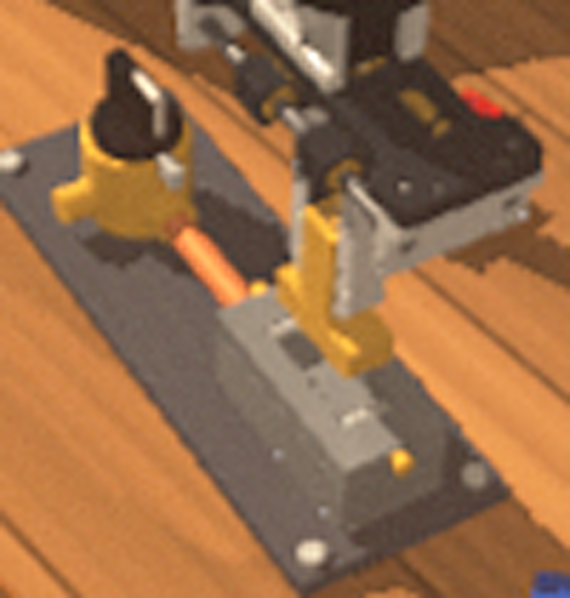

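View pics/g_t.png

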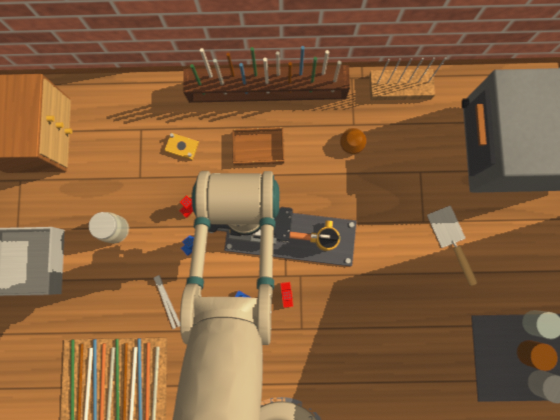

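The nozzle is held upright (foot at (340,330)) clear above the empty pocket, the pointer is still at the tab, and the other items are where they were.

```bash
python3 - <<'E'
from h import *
r.hold(.2); st(); print(np.abs(telemetry.current_dq()).max()); r.sign_off()
E
```

```text
t 16.82 p [0.5161 0.0565 0.137 ] F [ 0.2  0.1 -3.1] M [-0.01  0.01 -0.02] o 0.0236
0.0011616590580313735
the job is handed in; nothing more can be done
```

I turned the valve to off, rocked the nozzle loose and handed the job in at 16.8 s, with the nozzle held upright above its socket.

- **Valve:** I turned the knob from about 0.72 rad to 1.571 rad. The pointer stands at the steel off tab in the pictures taken after the turn and after the lift.
- **Rocking:** I gripped the neck and tilted it 7.5° towards the knob, then 7° away. Bringing it back upright freed it, with the foot still about 0.5 mm below the rim.
- **Final hold:** The arm puts the underside about 25 mm above the rim and upright to within 0.1°. The camera network puts it at about 24 mm. The arm was still, and the wrist carried only the nozzle's weight (3–4 N) with almost no moment.
- **Surroundings:** Nothing else on the bench looked moved in the last pictures. The arm hid part of the top view, including some of the look-alikes.

**Disagreement:** At the end of the tilt away from the knob the wrist moment was up to 0.8 N m. The nozzle may therefore have tilted slightly less than the 7° the gripper showed. The moment was gone once it was upright again.

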